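# Dry-fit a sign on the layout board

## Task

Dry-fit the sign on the cream board: put the red disc centred in the red printed ring and the blue disc centred in the blue one, with the yellow tile midway between the two discs. Lay the green bar midway between the yellow tile and the middle of the black band, parallel to the band, and set the white flower on top of the red disc, centred. Everything lies flat, and the standing cardboard tube stays upright where it is.

Things in the scene. Friction and masses are not known exactly. Their poses are not given: they have to be found in the camera images.
- disc_red: loose red PVC-board disc, 54 mm across, 18 mm thick, lying flat on the table. Its origin is the centre of its underside, z up.
- disc_blue: loose blue PVC-board disc, 54 mm across, 18 mm thick, lying flat on the table. Its origin is the centre of its underside, z up.
- tile_yellow: loose yellow PVC-board square tile, 44 x 44 mm, 18 mm thick, lying flat on the table. Its origin is the centre of its underside, z up. Its x and y axes are square to its edges.
- bar_green: loose green PVC-board bar, 90 mm long (its x axis), 24 mm wide (its y axis), 18 mm thick, lying flat on the table. Its origin is the centre of its underside, z up.
- flower_white: loose white round flower-shaped emblem with a small gold eye, 36 mm across, 18 mm thick, lying flat on the table. Its origin is the centre of its underside, z up.
- ring_red: red ring printed on the cream board, 68 mm outside and 58 mm inside diameter; flat, fixed to the board. Origin at its centre, on the board's top face. The two rings' centres are 180 mm apart, one on each side of the board's centre; which is on which side changes.
- ring_blue: blue ring printed on the cream board, same size as the red ring. Origin at its centre, on the board's top face.
- band_black: black band printed along one edge of the cream board, 40 mm wide (its x axis), 270 mm long (its y axis, parallel to the line through the two rings). Origin at its centre, on the board's top face, 150 mm from the board's centre. An equal orange band runs along the other edge; which edge has which changes.
- board: cream layout board lying on the table, fixed, 360 mm (its x axis) by 290 mm (its y axis), 3 mm thick. Origin at the centre of its underside, midway between the two rings; z up. The rings lie on its y axis at y = +90 and -90 mm, the black band at x = +150 or -150 mm.
- tube: short brown cardboard core standing upright on the table among the pieces, loose, 60 mm across, 100 mm tall, open at both ends. To be left alone. Origin at the centre of its foot.
Not all that is in view belongs to the job. Several things look just like the disc_red: the one meant starts farthest to the robot's left. There is more than one size of the tile_yellow; the job needs the middle-sized.

How it is judged:
At the end, for the whole second after the job is handed in: All flat and at rest on the board: discs within 10 mm of their own rings' centres, tile within 12 mm of the rings' midpoint, bar within 13 mm of midway from board centre to black band, 12 mm sideways, 0.2 rad of parallel; flower on the red disc within 10 mm of its centre (horizontal distance between disc_red and ring_red below 0.01 m and horizontal distance between disc_blue and ring_blue below 0.01 m and z of disc_red in the frame of board between 0.001 and 0.005 m and z of disc_blue in the frame of board between 0.001 and 0.005 m and z of tile_yellow in the frame of board between 0.001 and 0.005 m and z of bar_green in the frame of board between 0.001 and 0.005 m and z of flower_white in the frame of board between 0.019 and 0.023 m and horizontal distance between tile_yellow and board below 0.012 m and horizontal distance between bar_green and board below 0.088 m and horizontal distance between bar_green and band_black below 0.088 m and y of bar_green in the frame of board between -0.012 and 0.012 m and angle between the x axis of bar_green and the y axis of band_black, either way round below 0.2 rad and horizontal distance between flower_white and disc_red below 0.01 m and angle between each of disc_red, disc_blue, tile_yellow, bar_green, flower_white's own z axis and vertical below 0.08 rad and linear speed of each of disc_red, disc_blue, tile_yellow, bar_green, flower_white below 0.02 m/s and angular speed of each of disc_red, disc_blue, tile_yellow, bar_green, flower_white below 0.2 rad/s); the robot touches nothing.
It fails at once if the cardboard tube is tipped, or moved by more than 25 mm (angle between tube's own z axis and vertical above 0.3 rad or distance of tube from where it was at the start of the episode above 0.025 m).
It also fails if it takes over 125 s, if anything falls off the work surface, if the arm or the gripper's body presses on something with over 40 N, if the wrist force passes 120 N, or if a joint passes its speed limit or range.

## Robot

A 7-joint arm with a two-finger parallel gripper is mounted at the origin on the work surface. World frame = base frame: x ahead of the robot, y to its left, z up, the work surface at z = 0. Lengths are in m, angles in rad, forces in N, time in s.
With the tool pointing down it reaches from about 0.425 to 0.925 m from the base axis. Payload 6.8 kg.
Tool frame: the origin (TCP) lies on the mounting face of the last link; the fingertips stand 173 mm ahead of it and the grasp point (between the pads) lies 155 mm ahead of it (grip_point_offset is the distance from the TCP to the grasp point, in m); x points along the fingers, z is the direction in which the jaws open and shut, and the axes are right-handed (so a half turn about x gives the same grasp; the last joint's range is limited). The gripper opens to 85 mm and grips with 20 to 120 N. Pads are 22 mm wide; open, the fingers measure 114 mm over their backs; the gripper's body (76 mm by 85 mm) begins 54 mm behind the grasp point. The pads swing forward as they close: fully open they stand 13 mm farther back than shut.
Start: joints at [-0.108, 0.477, 0.022, 1.555, -0.011, 1.109, -0.083], TCP at [0.675, 0, 0.405] pointing down, gripper open.
Joint ranges: [-2.96, 2.96], [-0.34, 2.1], [-1.41, 1.46], [0.24, 2.44], [-1.37, 4.51], [0.17, 1.92], [-2.96, 2.96]. Speed limits (rad/s): [2.39, 2.39, 3.14, 3.14, 3.14, 3.14, 3.14].

## Interface

Orientations are given as a rotation vector (axis times angle).
In Python, from bench import * gives the robot as it stands. The module is installed in compiled form; this text tells all that it offers.
- The arm moves only by the tool servo_tool, never from a script. Its argument "motion" is a list of rows, each a list of 5 numbers: the shift along the tool's x, y, z in m, then the turn about the tool's x in degrees, then the gripper command: -1 is fully open, 1 is shut, values between are in proportion. In form: [[dx, dy, dz, turn, fingers], ...]. A call has 1 to 8 rows; each row is the pose to reach, as a shift and turn from the pose measured when the call began, along the tool's axes at that moment; what a row does not reach only later rows make up. A row lasts 1/10 s, in which the tool goes at most 50 mm and 8.59 degrees, less where a joint would pass 70% of its speed; a pose out of reach is approached as far as the arm can. A call with a gripper value outside its range is refused whole. The fingers move at their own pace and stop on an object; "force" is the grip in N (left out, the last holds). Time passes only in rows, so rows that repeat a pose let the fingers close. It gives the time, the measured TCP pose, the force and the opening at its end, in the units of the state.
- get_obs(): the state, without advancing time (a new reading comes with each control period).
- grab_frame(name): name is "scene" or "side" or "wrist"; returns the picture (384x512x3 uint8, red, green, blue); there is no depth.
- camera_params(name): a dict with "mtx" (3x3 intrinsics, pixels), "world_to_cam" (4x4, takes a point from world to camera coordinates); the wrist camera has in their place "T_tool_cam" (4x4, takes a point from camera to tool coordinates, whose origin is the TCP and whose axes are the tool frame's). Camera axes: x right, y down, z forward; pixel columns grow to the right and rows downward; lengths in m; the calibration is good to about 2 mm. A picture is of the moment at which its call begins: read the wrist's pose just before it. camera_params takes no time and is no camera call.
- hand_in(): hands the job in, once; it reports no verdict.
The state is a dict: "clock": time; "joints": joint angles; "qvel": joint speeds; "tau": joint torques, N m; "tcp_pos": TCP position; "orientation": TCP orientation; "contact_force": force on the tool from outside, world axes, zero at the start; "moment": the same for the moment, N m; "grip_width": finger opening in m.
Only numpy, scipy, OpenCV 4.12 (cv2) and the standard library are available. Lean on these libraries where they do the work, as an engineer would, in place of code of your own. Each camera call takes 0.05 s, during which the arm holds its last target. There are 200 camera calls.

## Working session

There is one attempt and no reset: what is moved stays moved. The work goes in short steps, Python scripts to look and compute and a tool call to move; the robot and the scene stay as the last step left them, time stands still between calls to the robot, and variables do not carry over. Pictures are saved under pics/ and viewed, about 12 in all and at most 16, crops included, and the job is handed in when it is done.

Besides the shell and the picture viewer there is one more tool, called after ">>>" in YAML: its name, and indented under it one key for each argument. servo_tool: Moves the arm, as the interface text tells. Its arguments: {"type":"object","properties":{"motion":{"type":"array","items":{"type":"array","items":{"type":"number"}}},"force":{"type":"number"}},"required":["motion"]}

```bash
mkdir -p pics; cat > h.py <<'E'
from bench import *
import numpy as np, cv2
from scipy.spatial.transform import Rotation as R
def save(n,f,crop=None,s=1):
    im=grab_frame(n); cv2.imwrite('pics/full_'+f,im[:,:,::-1])
    if crop: x0,y0,x1,y1=crop; im=im[y0:y1,x0:x1]
    cv2.imwrite('pics/'+f,cv2.resize(im[:,:,::-1],None,fx=s,fy=s,interpolation=cv2.INTER_CUBIC))
def Tcam(n):
    p=camera_params(n)
    if n!='wrist': return np.array(p['mtx']),np.linalg.inv(np.array(p['world_to_cam']))
    o=get_obs(); T=np.eye(4);T[:3,:3]=R.from_rotvec(o['orientation']).as_matrix();T[:3,3]=o['tcp_pos']
    return np.array(p['mtx']),T@np.array(p['T_tool_cam'])
def world(n,u,v,z,KT=None):
    K,T=KT or Tcam(n)
    d=T[:3,:3]@np.linalg.solve(K,[u,v,1.]); c=T[:3,3]
    return (c+d*(z-c[2])/d[2])
def pix(n,p):
    K,T=Tcam(n); q=np.linalg.inv(T)@np.append(p,1); q=K@q[:3]; return q[:2]/q[2]
E
python3 - <<'E'
from h import *
o=get_obs();print(o)
for n in ('scene','side','wrist'):
    save(n,n+'0.png',None,1.5); K,T=Tcam(n);print(n,K.tolist(),T.round(3).tolist())
E
```

```text
{'clock': 0.0, 'joints': array([-0.10809195,  0.47781511,  0.02234546,  1.55645319, -0.0114902 ,
        1.10930425, -0.08309615]), 'qvel': array([ 1.26537859e-04,  3.77428812e-04,  1.17173666e-03, -1.22135032e-03,
        1.39357487e-03, -5.63474216e-05,  3.99148751e-04]), 'tau': array([-5.45967814e-04, -5.96443820e+01,  1.60769675e+00, -2.81194621e+01,
        1.24063640e-02,  9.39900521e-03,  2.20753498e-05]), 'tcp_pos': array([ 6.74724314e-01, -1.20163484e-06,  4.03714743e-01]), 'orientation': array([-1.30710214e-04,  1.57264184e+00, -1.04520636e-04]), 'contact_force': array([ 0.05875041, -0.03001333, -0.20298271]), 'moment': array([-0.01790753,  0.02663934,  0.00885472]), 'grip_width': 0.08538815116321581}
scene [[356.0579617395518, 0.0, 252.96394748661262], [0.0, 356.0579617395518, 188.9135382920739], [0.0, 0.0, 1.0]] [[0.651, 0.587, -0.48, 1.072], [0.759, -0.504, 0.413, -0.524], [0.0, -0.633, -0.774, 0.985], [0.0, 0.0, 0.0, 1.0]]
side [[379.4342346527681, 0.0, 252.56212910635435], [0.0, 379.4342346527681, 194.7422489189425], [0.0, 0.0, 1.0]] [[-0.968, -0.125, 0.216, 0.236], [-0.249, 0.535, -0.808, 0.854], [-0.015, -0.836, -0.549, 0.644], [0.0, 0.0, 0.0, 1.0]]
wrist [[328.156028774885, 0.0, 256.6270275430974], [0.0, 328.156028774885, 190.8242046048228], [0.0, 0.0, 1.0]] [[1.0, -0.0, -0.002, 0.675], [-0.001, -0.961, -0.278, 0.07], [-0.002, 0.278, -0.961, 0.373], [0.0, 0.0, 0.0, 1.0]]
```

View pics/scene0.png

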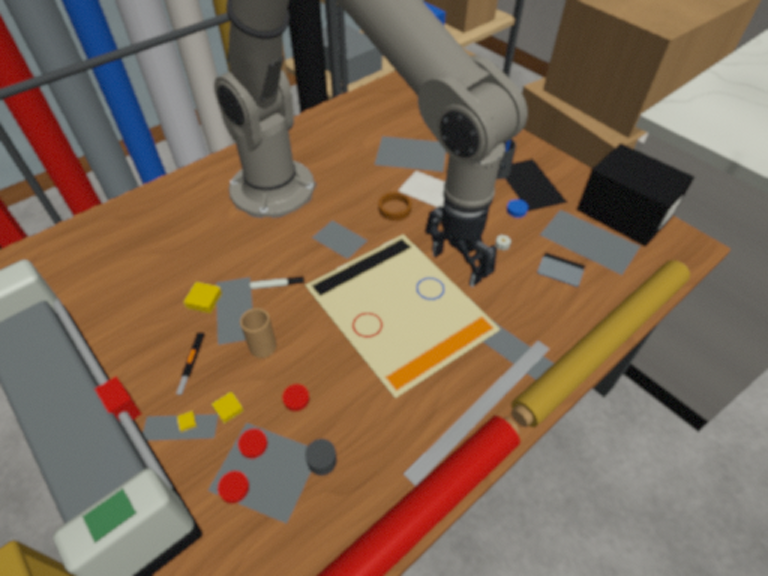

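View pics/wrist0.png

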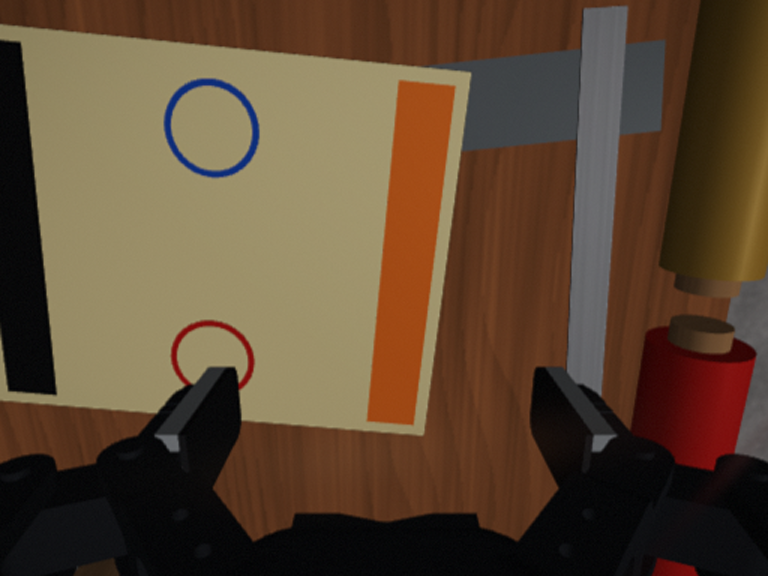

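The scene view shows the board with the black band nearest the robot, blue ring at (430,288) and red ring at (367,325). There are three red discs at (296,397), (252,443) and (233,486), yellow tiles at (202,297), (228,407) and (187,421), and the tube at (258,332). I can't find the green bar yet.

View pics/side0.png

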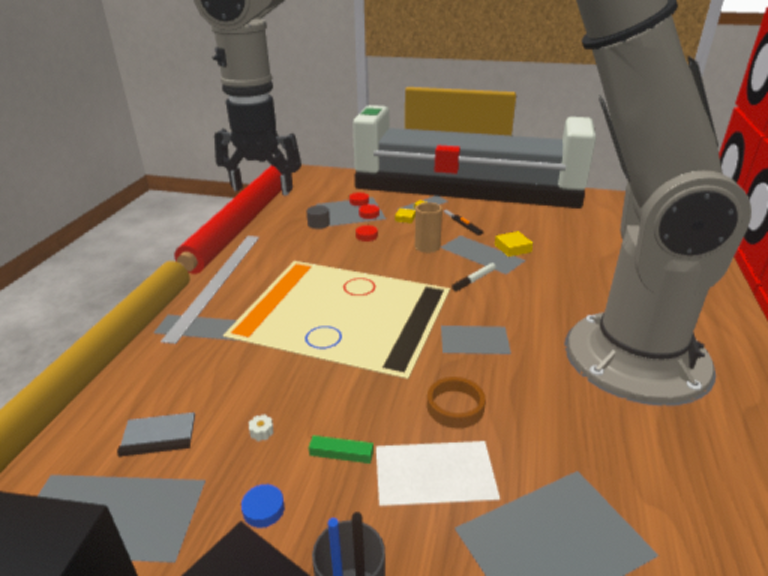

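```bash
python3 - <<'E'
from h import *
KT=Tcam('scene')
for n,u,v,z in [('red1',296,397,.018),('red2',252,443,.018),('red3',233,486,.018),('redcube',118,395,.03),('yA',202,297,.018),('yB',228,407,.018),('yC',187,421,.018),('tubetop',257,316,.1),('blue',517,208,.018),('white',502,241,.018),('ringR',367,325,.003),('ringB',430,288,.003),('green',110,515,.1),('grey',320,455,.0),('brownring',395,205,0)]:
    p=world('scene',u/1.5,v/1.5,z,KT);print(n,p.round(3),np.hypot(*p[:2]).round(3))
KT=Tcam('wrist')
for n,u,v in [('R',213,357),('B',211.5,128),('o1',427,82),('o2',391,423),('b',32,392)]: print(n,world('wrist',u/1.5,v/1.5,.003,KT).round(4))
im=cv2.imread('pics/full_scene0.png'); a=im[215:345,110:230]; b=im[90:200,220:400]
out=np.zeros((600,800,3),np.uint8); a=cv2.resize(a,None,fx=3,fy=3,interpolation=2);b=cv2.resize(b,None,fx=2.4,fy=2.4,interpolation=2)
out[:a.shape[0],:a.shape[1]]=a; out[:b.shape[0],365:365+b.shape[1]]=b
cv2.imwrite('pics/crop1.png',out[:400])
E
```

```text
red1 [ 0.585 -0.325  0.018] 0.67
red2 [ 0.61  -0.443  0.018] 0.754
red3 [ 0.656 -0.511  0.018] 0.832
redcube [ 0.359 -0.591  0.03 ] 0.692
yA [ 0.238 -0.343  0.018] 0.417
yB [ 0.516 -0.439  0.018] 0.678
yC [ 0.49  -0.514  0.018] 0.711
tubetop [ 0.425 -0.298  0.1  ] 0.519
blue [0.513 0.435 0.018] 0.673
white [0.568 0.313 0.018] 0.648
ringR [ 0.536 -0.1    0.003] 0.545
ringB [0.551 0.081 0.003] 0.557
green [ 0.604 -0.683  0.1  ] 0.912
grey [ 0.705 -0.356 -0.   ] 0.79
brownring [0.28  0.212 0.   ] 0.351
R [ 0.5332 -0.0967  0.003 ]
B [0.5495 0.0815 0.003 ]
o1 [0.7032 0.112  0.003 ]
o2 [ 0.6788 -0.1576  0.003 ]
b [ 0.3786 -0.1285  0.003 ]
```

View pics/crop1.png

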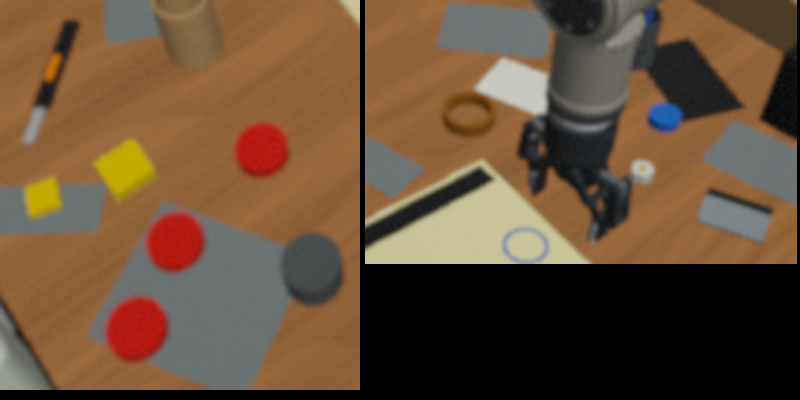

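Identities:
- **Red disc:** the candidates are at (296,397), (252,443) and (233,486), with y = -0.325, -0.443 and -0.511. The first is farthest left, which the crop confirms.
- **Yellow tile:** A at (202,297) is large, B at (228,407) is middle-sized and C at (187,421) is small, so B is the one.
- **Other pieces:** in the side view, the green bar is at (340,448), the white flower at (260,428) and the blue disc at (263,505).
- **Board:** the ring measurements give a spacing of 0.179 m and a yaw of about -5.2°.

Next I move the wrist camera over the red disc and tile.

>>> servo_tool:
  motion:
    - [0,-0.05,-0.015,0,-1]
    - [0,-0.1,-0.03,0,-1]
    - [0,-0.15,-0.045,0,-1]
    - [0,-0.2,-0.06,0,-1]
    - [0,-0.25,-0.08,0,-1]
    - [0,-0.29,-0.09,0,-1]
    - [0,-0.325,-0.09,0,-1]
    - [0,-0.325,-0.09,0,-1]
  force: 40

```text
clock: 0.95
tcp_pos: [0.5818, -0.3324, 0.4039]
orientation: [0.005, 1.574, -0.011]
contact_force: [-0.6, -0.2, 0.5]
grip_width: 0.0856
```

```bash
python3 - <<'E'
from h import *
o=get_obs();print(o['tcp_pos'],o['orientation'],o['qvel'].round(3))
np.save('kt1.npy',Tcam('wrist')[1]);save('wrist','w1.png',None,1.5)
im=cv2.imread('pics/full_w1.png');hsv=cv2.cvtColor(im,cv2.COLOR_BGR2HSV)
K,_=Tcam('wrist');T=np.load('kt1.npy')
for nm,m in (('red',((hsv[...,0]<6)|(hsv[...,0]>174))&(hsv[...,1]>180)&(hsv[...,2]>110)),('yel',(abs(hsv[...,0].astype(int)-28)<6)&(hsv[...,1]>180)&(hsv[...,2]>90))):
    cs,_=cv2.findContours(m.astype(np.uint8),0,1)
    for c in cs:
        if cv2.contourArea(c)>150: 
            w=np.array([world('',u,v,.018,(K,T))[:2] for u,v in c[:,0]],np.float32)
            r=cv2.minAreaRect(w*1000);print(nm,c[:,0].mean(0)*1.5,np.round(r[0],1),np.round(r[1],1),round(r[2],1))
E
```

```text
[ 0.58182333 -0.33244393  0.40392953] [ 0.00458129  1.57365514 -0.01138138] [-0.058 -0.015 -0.074  0.028 -0.027  0.004 -0.05 ]
red [473.93534483 449.44396552] [ 651.9 -510.1] [51.2 53.6] 1.3
red [417.2231405  374.02066116] [ 604.5 -439.7] [51.  52.4] 89.5
red [382.91605839 228.33941606] [ 578.6 -322.7] [52.7 52.4] 89.4
yel [270.64285714 447.97959184] [ 483.5 -506.8] [36.1 29.4] 72.0
yel [297.43288591 368.84899329] [ 508.9 -434.9] [48.8 44. ] 87.4
```

View pics/w1.png

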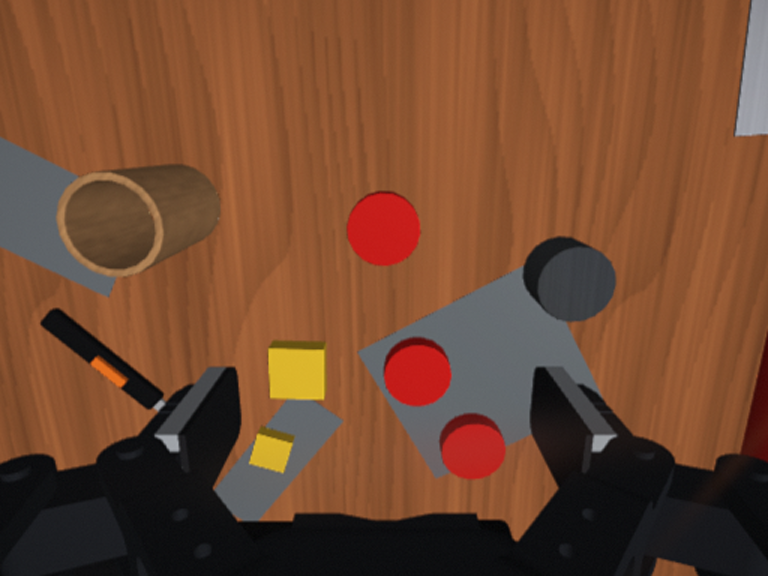

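The wrist view shows the target red disc at (383,228), which maps to (0.579,-0.323) with a measured diameter of about 52.5 mm. The middle tile is at (297,373), the tube is clear at (140,215), and the other red discs lie at (417,372) and (473,447).

```bash
cat > go.py <<'E'
import sys
from h import *
# go.py x y z [jaw yaw deg]
a=[float(v) for v in sys.argv[1:]]; o=get_obs(); M=R.from_rotvec(o['orientation']).as_matrix()
d=M.T@(np.array(a[:3])-o['tcp_pos']); yaw=np.degrees(np.arctan2(M[1,2],M[0,2]))
t=(-(a[3]-yaw)+180)%360-180 if len(a)>3 else 0
print('tcp',o['tcp_pos'].round(4),'yaw',yaw.round(2),'tilt',np.degrees(np.arccos(-M[2,0])).round(2),'w',o['grip_width'].round(4),'F',o['contact_force'].round(1),'t',round(o['clock'],2))
print('d',d.round(4),'turn',np.round(t,1))
E
python3 go.py .579 -.323 .172 0
```

```text
Traceback (most recent call last):
  File "go.py", line 7, in <module>
    print('tcp',o['tcp_pos'].round(4),'yaw',yaw.round(2),'tilt',np.degrees(np.arccos(-M[2,0])).round(2),'w',o['grip_width'].round(4),'F',o['contact_force'].round(1),'t',round(o['clock'],2))
                                                                                                            ^^^^^^^^^^^^^^^^^^^^^
AttributeError: 'float' object has no attribute 'round'
```

```bash
sed -i "s/o\['grip_width'\].round(4)/round(o['grip_width'],4)/" go.py
python3 go.py .579 -.323 .172 0
```

```text
tcp [ 0.5832 -0.3288  0.4037] yaw -0.36 tilt 0.17 w 0.0858 F [ 0.9  1.1 -0.5] t 1.0
d [ 0.2317  0.0061 -0.0036] turn -0.4
```

>>> servo_tool:
  motion:
    - [0.04,0.006,-0.004,0,-1]
    - [0.09,0.006,-0.004,0,-1]
    - [0.14,0.006,-0.004,0,-1]
    - [0.19,0.006,-0.004,0,-1]
    - [0.22,0.006,-0.004,0,-1]
    - [0.233,0.006,-0.004,0,-1]
    - [0.233,0.006,-0.004,0,-1]
    - [0.233,0.006,-0.004,0,-1]

```text
clock: 1.8
tcp_pos: [0.5797, -0.323, 0.1722]
orientation: [0.003, 1.571, -0.006]
contact_force: [-0.0, -0.1, 0.6]
grip_width: 0.0852
```

```bash
python3 go.py .579 -.323 .170 0
```

```text
tcp [ 0.5797 -0.323   0.1722] yaw -0.32 tilt 0.13 w 0.0852 F [-0.  -0.1  0.6] t 1.8
d [ 0.0022 -0.     -0.0007] turn -0.3
```

>>> servo_tool:
  motion:
    - [0.002,0,-0.001,0,0.3]
    - [0.002,0,-0.001,0,1]
    - [0.002,0,-0.001,0,1]
    - [0.002,0,-0.001,0,1]
    - [0.002,0,-0.001,0,1]
    - [0.002,0,-0.001,0,1]
    - [0.002,0,-0.001,0,1]
    - [0.002,0,-0.001,0,1]

```text
clock: 2.6
tcp_pos: [0.5794, -0.3233, 0.1722]
orientation: [0.002, 1.568, -0.007]
contact_force: [-0.9, 1.0, 6.2]
grip_width: 0.0526
```

>>> servo_tool:
  motion:
    - [-0.04,0,0,0,1]
    - [-0.09,0,0,0,1]
    - [-0.13,0,0,0,1]
    - [-0.17,0.02,-0.01,0,1]
    - [-0.2,0.06,-0.02,0,1]
    - [-0.2,0.11,-0.03,0,1]
    - [-0.2,0.16,-0.045,0,1]
    - [-0.2,0.16,-0.045,0,1]

```text
clock: 3.4
tcp_pos: [0.5339, -0.1556, 0.3724]
orientation: [-0.002, 1.568, 0.002]
contact_force: [0.7, 0.6, -1.2]
grip_width: 0.0525
```

>>> servo_tool:
  motion:
    - [0,0,0,0,1]
    - [0,0,0,0,1]
    - [0,0,0,0,1]

```text
clock: 3.7
tcp_pos: [0.534, -0.157, 0.3727]
orientation: [-0.001, 1.568, 0.0]
contact_force: [-0.0, 0.5, -1.3]
grip_width: 0.0525
```

```bash
python3 - <<'E'
from h import *
o=get_obs();print(o['tcp_pos'],o['qvel'].round(3),o['grip_width'])
K,T=Tcam('wrist');save('wrist','w2.png',None,1.5)
im=cv2.imread('pics/full_w2.png');hsv=cv2.cvtColor(im,cv2.COLOR_BGR2HSV);h,s,v=[hsv[...,i].astype(int) for i in range(3)]
for nm,m in (('red',((h<6)|(h>172))&(s>150)&(v>60)),('blue',(abs(h-115)<12)&(s>120)&(v>50)),('orange',(abs(h-12)<4)&(s>200)&(v>120))):
    cs,_=cv2.findContours(m.astype(np.uint8),0,1)
    for c in cs:
        if cv2.contourArea(c)>150:
            w=np.array([world('',a,b,.003,(K,T))[:2] for a,b in c[:,0]],np.float32)
            r=cv2.minAreaRect(w*1000);print(nm,c[:,0].mean(0)*1.5,np.round(r[0],1),np.round(r[1],1),round(r[2],1))
E
```

```text
[ 0.53399274 -0.15704494  0.37266932] [ 0.007  0.008  0.002  0.     0.001 -0.    -0.004] 0.05250520187289332
red [384.60504202 391.20588235] [ 534.8 -271.1] [159.  144.8] 89.9
red [381.47120419 160.26439791] [532.2 -98.3] [66.3 66. ] 0.0
orange [615.68148148 121.50740741] [684.9 -78.1] [156.9  38.5] 84.5
```

View pics/w2.png

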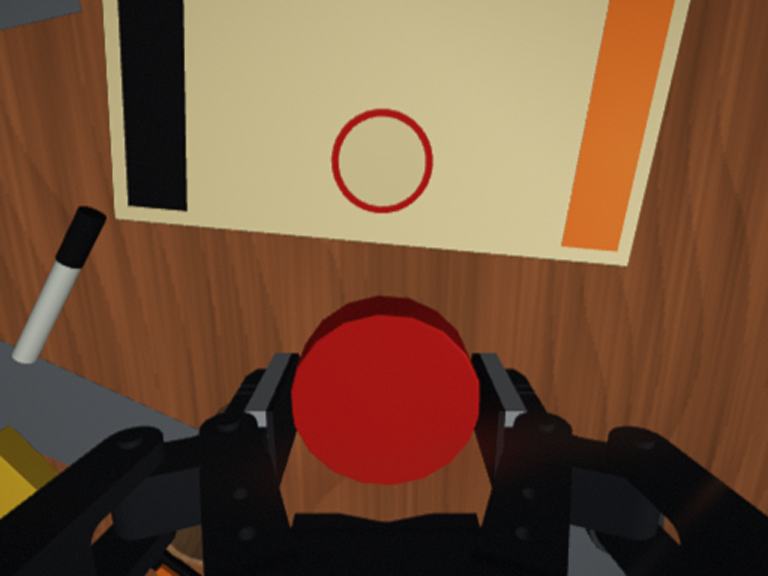

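The wrist view shows the disc held level at (386,400) and the red ring at (382,161). The ring maps to (0.532,-0.098), and its measured diameter of 66 mm fits the 68 mm size given.

```bash
python3 - <<'E'
from h import *
print(world('wrist',386/1.5,399.5/1.5,.2185),world('wrist',293/1.5,399.5/1.5,.2185),world('wrist',480/1.5,399.5/1.5,.2185))
E
python3 go.py .5325 -.0985 .178 0
```

```text
[ 0.53446325 -0.15524809  0.2185    ] [ 0.50853815 -0.15521799  0.2185    ] [ 0.56068841 -0.15527853  0.2185    ]
tcp [ 0.534  -0.1572  0.3725] yaw 0.03 tilt 0.17 w 0.0528 F [ 0.6 -0.4 -0.8] t 3.75
d [ 0.1944  0.0588 -0.002 ] turn 0.0
```

>>> servo_tool:
  motion:
    - [0.02,0.04,-0.002,0,1]
    - [0.06,0.057,-0.002,0,1]
    - [0.11,0.057,-0.002,0,1]
    - [0.15,0.057,-0.002,0,1]
    - [0.18,0.057,-0.002,0,1]
    - [0.196,0.057,-0.002,0,1]
    - [0.196,0.057,-0.002,0,1]
    - [0.196,0.057,-0.002,0,1]

```text
clock: 4.55
tcp_pos: [0.5328, -0.1015, 0.1758]
orientation: [0.0, 1.569, -0.002]
contact_force: [0.1, 0.2, 0.1]
grip_width: 0.0525
```

```bash
python3 go.py .5325 -.100 .1755 0
```

```text
tcp [ 0.5328 -0.1015  0.1758] yaw -0.08 tilt 0.13 w 0.0525 F [0.1 0.2 0.1] t 4.55
d [ 0.0003  0.0015 -0.0003] turn -0.1
```

>>> servo_tool:
  motion:
    - [0,0.0015,0,0,-0.3]
    - [0,0.0015,0,0,-0.5]
    - [0,0.0015,0,0,-0.7]
    - [0,0.0015,0,0,-0.7]
    - [-0.05,0.0015,0,0,-0.7]
    - [-0.1,0.0015,0,0,-1]
    - [-0.15,0.02,0,0,-1]
    - [-0.2,0.06,0,0,-1]

```text
clock: 5.35
tcp_pos: [0.5323, -0.0536, 0.3651]
orientation: [0.003, 1.566, -0.006]
contact_force: [1.5, 0.2, 0.4]
grip_width: 0.0856
```

>>> servo_tool:
  motion:
    - [-0.04,0.05,0,0,-1]
    - [-0.04,0.1,0,0,-1]
    - [-0.04,0.15,0,0,-1]
    - [-0.04,0.2,0,0,-1]
    - [-0.04,0.25,0,0,-1]
    - [-0.04,0.3,0,0,-1]
    - [-0.04,0.35,0,0,-1]
    - [-0.04,0.38,0,0,-1]

```text
clock: 6.15
tcp_pos: [0.5335, 0.3295, 0.4044]
orientation: [0.002, 1.566, -0.004]
contact_force: [0.2, 0.6, 0.4]
grip_width: 0.0853
```

>>> servo_tool:
  motion:
    - [0,0.05,0,0,-1]
    - [0,0.08,0,0,-1]
    - [0,0.08,0,0,-1]
    - [0,0.08,0,0,-1]

```text
clock: 6.55
tcp_pos: [0.5333, 0.4099, 0.4039]
orientation: [0.0, 1.567, -0.004]
contact_force: [0.4, -0.5, -0.7]
grip_width: 0.0856
```

```bash
cat > find.py <<'E'
import sys
from h import *
f=sys.argv[1];z=float(sys.argv[2])
o=get_obs();print(o['tcp_pos'].round(4),abs(o['qvel']).max().round(3),o['grip_width'],o['clock'])
K,T=Tcam('wrist');save('wrist',f,None,1.5)
im=cv2.imread('pics/full_'+f);hsv=cv2.cvtColor(im,cv2.COLOR_BGR2HSV);h,s,v=[hsv[...,i].astype(int) for i in range(3)]
for nm,m in (('red',((h<6)|(h>172))&(s>150)&(v>60)),('blue',(abs(h-113)<12)&(s>120)&(v>50)),('yel',(abs(h-28)<6)&(s>180)&(v>90)),('green',(abs(h-65)<14)&(s>120)&(v>50)),('white',(s<60)&(v>150))):
    cs,_=cv2.findContours(m.astype(np.uint8),0,1)
    for c in cs:
        if cv2.contourArea(c)>150:
            w=np.array([world('',a,b,z,(K,T))[:2] for a,b in c[:,0]],np.float32)
            r=cv2.minAreaRect(w*1000);print(nm,(c[:,0].mean(0)*1.5).round(),np.round(r[0],1),np.round(r[1],1),round(r[2],1))
E
python3 find.py w3.png .018
```

```text
[0.5333 0.4099 0.4039] 0.033 0.08555909194078318 6.55
blue [345. 195.] [506.  443.8] [51.8 51.5] 89.8
blue [57. 21.] [323.  557.7] [13.4 73.2] 71.1
green [261. 341.] [437.2 333.2] [91.2 28.1] 4.5
white [424. 357.] [564.6 319.3] [34.3 33.5] 72.6
white [101. 334.] [310.4 337. ] [153.   95.8] 17.2
```

View pics/w3.png

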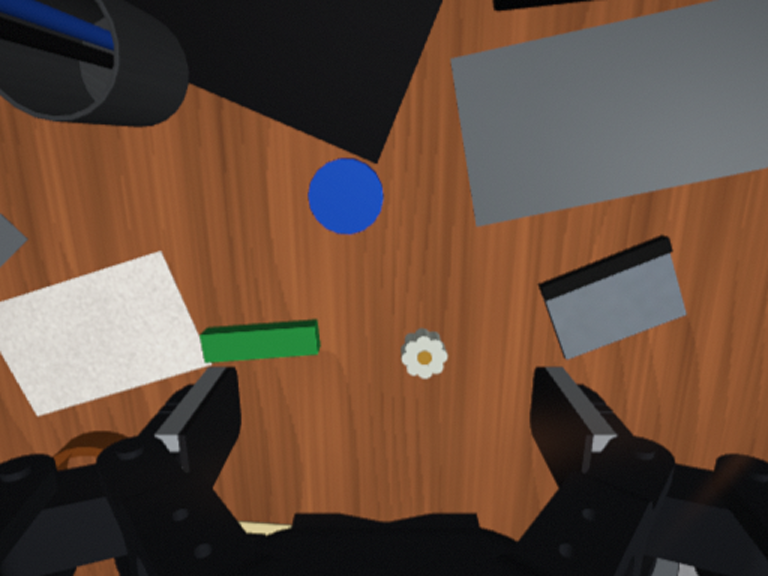

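The wrist view shows the blue disc at (345,196), the bar's top face at (260,343) and the flower at (424,357). I grasp the blue disc next.

```bash
python3 go.py .506 .4435 .1735 0; python3 - <<'E'
from h import *
for u,v in ((260,343),(202,333),(318,320),(204,363),(319,352),(424,357)): print(u,v,world('wrist',u/1.5,v/1.5,.018).round(4))
E
```

```text
tcp [0.534  0.4085 0.404 ] yaw -0.27 tilt 0.3 w 0.0857 F [ 1.1 -1.  -0.1] t 6.6
d [ 0.2303  0.0354 -0.0292] turn -0.3
260 343 [0.4378 0.3301 0.018 ]
202 333 [0.3937 0.3387 0.018 ]
318 320 [0.4837 0.3487 0.018 ]
204 363 [0.3926 0.3134 0.018 ]
319 352 [0.4833 0.3222 0.018 ]
424 357 [0.5654 0.3173 0.018 ]
```

>>> servo_tool:
  motion:
    - [0.03,0.035,-0.029,0,-1]
    - [0.08,0.035,-0.029,0,-1]
    - [0.13,0.035,-0.029,0,-1]
    - [0.18,0.035,-0.029,0,-1]
    - [0.22,0.035,-0.029,0,-1]
    - [0.23,0.035,-0.029,0,-1]
    - [0.23,0.035,-0.029,0,-1]
    - [0.23,0.035,-0.029,0,-1]

```text
clock: 7.4
tcp_pos: [0.5075, 0.4432, 0.1763]
orientation: [0.004, 1.564, -0.005]
contact_force: [0.3, 0.7, 1.4]
grip_width: 0.0853
```

>>> servo_tool:
  motion:
    - [0,0,0,0,0.3]
    - [0,0,0,0,1]
    - [0,0,0,0,1]
    - [0,0,0,0,1]
    - [0,0,0,0,1]
    - [0,0,0,0,1]
    - [0,0,0,0,1]

```text
clock: 8.1
tcp_pos: [0.5084, 0.4438, 0.179]
orientation: [0.006, 1.561, -0.003]
contact_force: [-1.3, -1.4, 9.3]
grip_width: 0.0518
```

```bash
python3 go.py .5495 .0815 .373 0
```

```text
tcp [0.5084 0.4438 0.179 ] yaw -0.36 tilt 0.58 w 0.0518 F [-1.3 -1.4  9.3] t 8.1
d [-0.1943 -0.3617  0.0453] turn -0.4
```

>>> servo_tool:
  motion:
    - [-0.04,0,0,0,1]
    - [-0.09,0,0,0,1]
    - [-0.14,0,0,0,1]
    - [-0.18,-0.04,0.01,0,1]
    - [-0.195,-0.09,0.02,0,1]
    - [-0.195,-0.14,0.03,0,1]
    - [-0.195,-0.19,0.04,0,1]
    - [-0.195,-0.24,0.045,0,1]

```text
clock: 8.9
tcp_pos: [0.5489, 0.2126, 0.3755]
orientation: [0.007, 1.558, -0.003]
contact_force: [0.7, -0.4, 0.0]
grip_width: 0.0518
```

>>> servo_tool:
  motion:
    - [0,-0.05,0,0,1]
    - [0,-0.1,0,0,1]
    - [0,-0.15,0,0,1]
    - [0,-0.17,0,0,1]
    - [0,-0.18,0,0,1]
    - [0,-0.18,0,0,1]
    - [0,-0.18,0,0,1]

```text
clock: 9.6
tcp_pos: [0.5479, 0.0345, 0.3753]
orientation: [0.006, 1.558, 0.0]
contact_force: [-0.4, -0.1, -0.2]
grip_width: 0.0519
```

```bash
python3 find.py w4.png .003
```

```text
[0.5479 0.0345 0.3753] 0.016 0.05191275814018137 9.6
blue [384. 383.] [552.1 -71.4] [149.1 136.8] 89.2
blue [380. 182.] [549.4  81.1] [66.1 66.6] 89.6
```

View pics/w4.png

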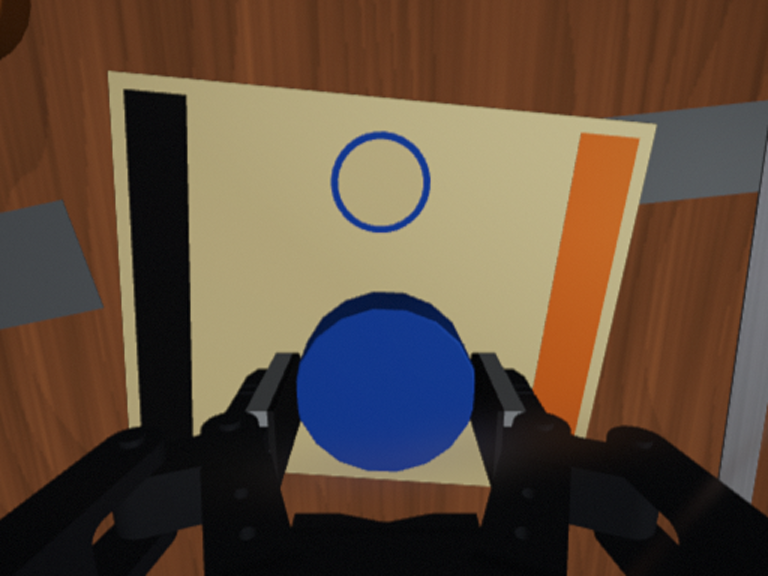

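The blue disc is held level at (385,389), about 7 mm lower in the pads than the red one was. The blue ring is at (381,182), which maps to (0.5494,0.0811).

```bash
python3 - <<'E'
from h import *
print(get_obs()['tcp_pos']);print([world('wrist',u/1.5,389/1.5,.2143).round(4) for u in (298,385.5,474)])
E
python3 go.py .5494 .0811 .1835 0
```

```text
[0.54784885 0.03488777 0.37511982]
[array([0.5243, 0.0374, 0.2143]), array([0.5498, 0.0371, 0.2143]), array([0.5758, 0.0369, 0.2143])]
tcp [0.5478 0.0349 0.3751] yaw -0.18 tilt 0.77 w 0.0518 F [ 0.7  0.  -0.1] t 9.65
d [ 0.1918  0.0454 -0.0011] turn -0.2
```

>>> servo_tool:
  motion:
    - [0.03,0.04,-0.003,0,1]
    - [0.08,0.043,-0.003,0,1]
    - [0.12,0.043,-0.003,0,1]
    - [0.16,0.043,-0.003,0,1]
    - [0.18,0.043,-0.003,0,1]
    - [0.192,0.043,-0.003,0,1]
    - [0.193,0.043,-0.003,0,1]
    - [0.193,0.043,-0.003,0,1]

```text
clock: 10.45
tcp_pos: [0.5478, 0.0798, 0.1827]
orientation: [0.005, 1.557, 0.002]
contact_force: [0.4, 0.4, -0.6]
grip_width: 0.0521
```

```bash
python3 go.py .5474 .0789 .1825 0
```

```text
tcp [0.5478 0.0798 0.1827] yaw -0.1 tilt 0.83 w 0.0521 F [ 0.4  0.4 -0.6] t 10.45
d [ 0.0002 -0.0009 -0.0004] turn -0.1
```

>>> servo_tool:
  motion:
    - [0.001,-0.001,0,0,0.5]
    - [0.001,-0.001,0,0,-0.4]
    - [0.001,-0.001,0,0,-0.7]
    - [0.001,-0.001,0,0,-0.7]
    - [-0.05,-0.001,0,0,-0.7]
    - [-0.1,-0.001,0,0,-1]
    - [-0.15,0.02,0,0,-1]
    - [-0.16,0.06,0,0,-1]

```text
clock: 11.25
tcp_pos: [0.5476, 0.136, 0.3484]
orientation: [0.011, 1.549, -0.003]
contact_force: [2.0, 0.7, -0.3]
grip_width: 0.0856
```

```bash
python3 go.py .565 .318 .30 0
```

```text
tcp [0.5476 0.136  0.3484] yaw -0.53 tilt 1.28 w 0.0856 F [ 2.   0.7 -0.3] t 11.25
d [0.0496 0.1819 0.0147] turn -0.5
```

>>> servo_tool:
  motion:
    - [0,0.03,0.003,0,-1]
    - [0.01,0.07,0.01,0,-1]
    - [0.03,0.12,0.014,0,-1]
    - [0.05,0.16,0.014,0,-1]
    - [0.05,0.178,0.014,0,-1]
    - [0.05,0.182,0.014,0,-1]
    - [0.05,0.182,0.014,0,-1]
    - [0.05,0.182,0.014,0,-1]

```text
clock: 12.05
tcp_pos: [0.5652, 0.3157, 0.3004]
orientation: [0.013, 1.548, -0.007]
contact_force: [0.1, 0.1, -0.0]
grip_width: 0.0854
```

```bash
python3 go.py .565 .318 .178 0; python3 find.py w5.png .018|grep -v red
```

```text
tcp [0.5652 0.3157 0.3004] yaw -0.7 tilt 1.34 w 0.0854 F [ 0.1  0.1 -0. ] t 12.05
d [ 0.1224  0.0018 -0.0031] turn -0.7
[0.5652 0.3157 0.3004] 0.009 0.08536385453017611 12.05
green [128. 259.] [438.8 331.5] [94.4 25. ] 4.3
white [372. 277.] [564.8 319.2] [34.1 33.9] 71.6
white [ 18. 257.] [390.  333.9] [76.6 32. ] 77.4
```

View pics/w5.png

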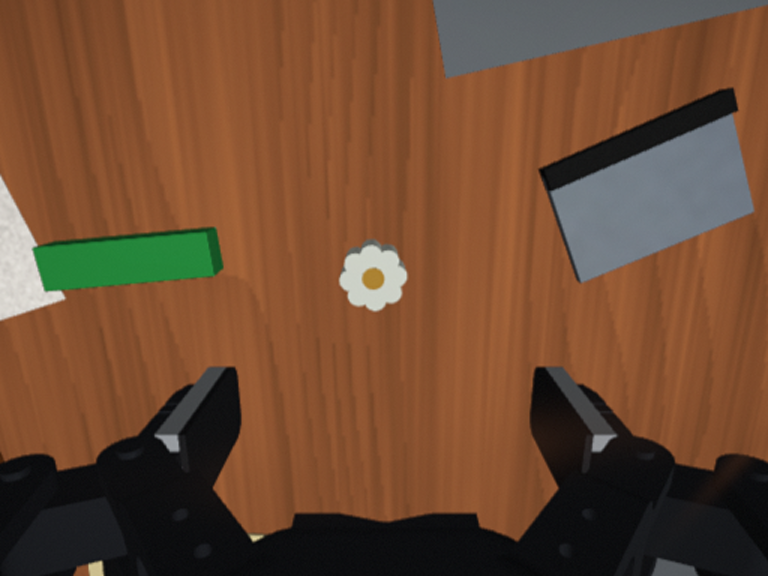

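The wrist view shows the flower at (373,278), which maps to (0.565,0.319). The bar lies well clear at (128,265).

```bash
sed -i "s/^d=.*; yaw/d=M.T@(np.array(a[:3])-[0,0,.158]-o['tcp_pos']-.158*M[:,0]); yaw/" go.py; sed -i "s/^print('d'/print('grip',(o['tcp_pos']+.158*M[:,0]).round(4));print('d'/" go.py; python3 go.py .565 .3188 .178 0
```

```text
tcp [0.5652 0.3156 0.3004] yaw -0.72 tilt 1.34 w 0.0853 F [ 0.2 -0.2 -0.2] t 12.1
grip [0.5689 0.3162 0.1424]
d [ 0.1223  0.002  -0.0067] turn -0.7
```

>>> servo_tool:
  motion:
    - [0.03,0.002,-0.007,0,-1]
    - [0.07,0.002,-0.007,0,-1]
    - [0.1,0.002,-0.007,0,-1]
    - [0.117,0.002,-0.007,0,-1]
    - [0.12,0.002,-0.007,0,-1]
    - [0.12,0.002,-0.007,0,-1]
    - [0.12,0.002,-0.007,0,-1]

```text
clock: 12.8
tcp_pos: [0.5619, 0.3183, 0.1821]
orientation: [0.015, 1.545, -0.006]
contact_force: [-0.2, -0.6, 0.7]
grip_width: 0.0854
```

>>> servo_tool:
  motion:
    - [0,0,0,0,0]
    - [0,0,0,0,0.3]
    - [0,0,0,0,1]
    - [0,0,0,0,1]
    - [0,0,0,0,1]
    - [0,0,0,0,1]
    - [0,0,0,0,1]
    - [0,0,0,0,1]

```text
clock: 13.6
tcp_pos: [0.5621, 0.3185, 0.183]
orientation: [0.015, 1.545, -0.006]
contact_force: [-1.7, -1.1, 6.6]
grip_width: 0.0337
```

```bash
python3 go.py .5325 -.05 .378 0
```

```text
tcp [0.5621 0.3185 0.183 ] yaw -0.75 tilt 1.54 w 0.0337 F [-1.7 -1.1  6.6] t 13.6
grip [0.5663 0.3194 0.025 ]
d [-0.1979 -0.3686 -0.0238] turn -0.8
```

>>> servo_tool:
  motion:
    - [-0.04,0,0,0,1]
    - [-0.09,0,0,0,1]
    - [-0.14,-0.02,0,0,1]
    - [-0.18,-0.06,0,0,1]
    - [-0.195,-0.11,-0.01,0,1]
    - [-0.195,-0.16,-0.02,0,1]
    - [-0.195,-0.19,-0.024,0,1]
    - [-0.195,-0.2,-0.024,0,1]

```text
clock: 14.4
tcp_pos: [0.5296, 0.1119, 0.3764]
orientation: [0.018, 1.545, -0.013]
contact_force: [0.8, 0.3, -0.9]
grip_width: 0.0338
```

>>> servo_tool:
  motion:
    - [0,-0.05,0,0,1]
    - [0,-0.1,0,0,1]
    - [0,-0.15,0,0,1]
    - [0,-0.2,0,0,1]
    - [0,-0.24,0,0,1]
    - [0,-0.262,0,0,1]
    - [0,-0.265,0,0,1]
    - [0,-0.265,0,0,1]

```text
clock: 15.2
tcp_pos: [0.5245, -0.1526, 0.3753]
orientation: [0.019, 1.545, -0.013]
contact_force: [-0.4, 0.6, -1.2]
grip_width: 0.0339
```

```bash
python3 find.py w6.png .021;python3 go.py .5325 -.0985 .21 0
```

```text
[ 0.5245 -0.1526  0.3753] 0.029 0.03391468180333652 15.2
red [381. 169.] [532.4 -97.4] [61.9 62.8] 88.6
yel [ 23. 480.] [ 243.7 -327.6] [68.  48.1] 34.8
white [384. 386.] [ 531.3 -251.2] [81.  81.3] 26.3
white [ 47. 329.] [ 298.1 -199.7] [82.2 10.5] 56.9
tcp [ 0.5247 -0.1515  0.3753] yaw -1.06 tilt 1.5 w 0.0338 F [0.6 1.3 0.5] t 15.25
grip [ 0.5288 -0.1509  0.2174]
d [ 0.1656  0.0517 -0.0015] turn -1.1
```

View pics/w6.png

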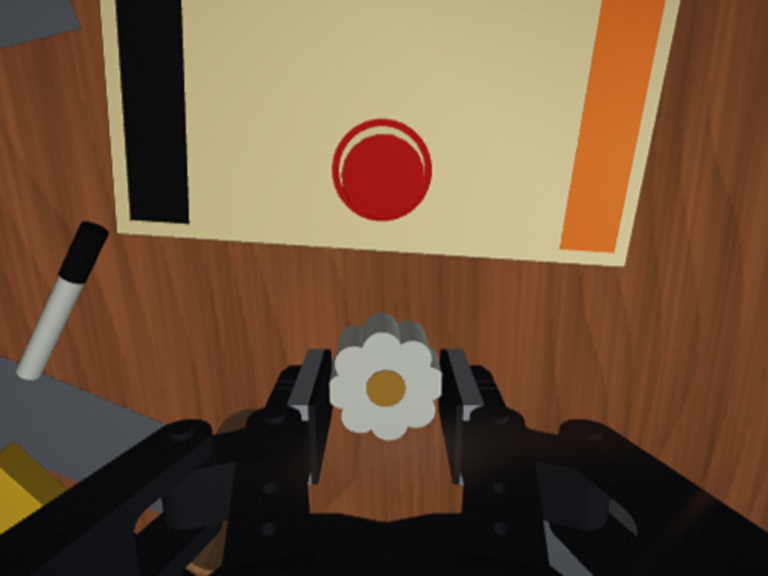

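The wrist view shows the red disc at about (383,177) inside its ring, and the flower held level at (386,387).

```bash
python3 - <<'E'
from h import *
print(get_obs()['tcp_pos'])
for u,v,z in ((383,176.5,.021),(382,169,.003),(341,175,.021),(425,175,.021),(382,219,.021),(386,387,.2105),(331,387,.2105),(442,387,.2105)): print(u,v,world('wrist',u/1.5,v/1.5,z).round(4))
im=cv2.imread('pics/full_w6.png');cv2.imwrite('pics/c6.png',cv2.resize(im[60:160,200:310],None,fx=5,fy=5,interpolation=2))
E
```

```text
[ 0.52469611 -0.15150689  0.3753485 ]
383 176.5 [ 0.5331 -0.0997  0.021 ]
382 169 [ 0.5329 -0.0958  0.003 ]
341 175 [ 0.5062 -0.0982  0.021 ]
425 175 [ 0.5602 -0.0993  0.021 ]
382 219 [ 0.5319 -0.1271  0.021 ]
386 387 [ 0.529  -0.1508  0.2105]
331 387 [ 0.5125 -0.1502  0.2105]
442 387 [ 0.5459 -0.1513  0.2105]
```

View pics/c6.png

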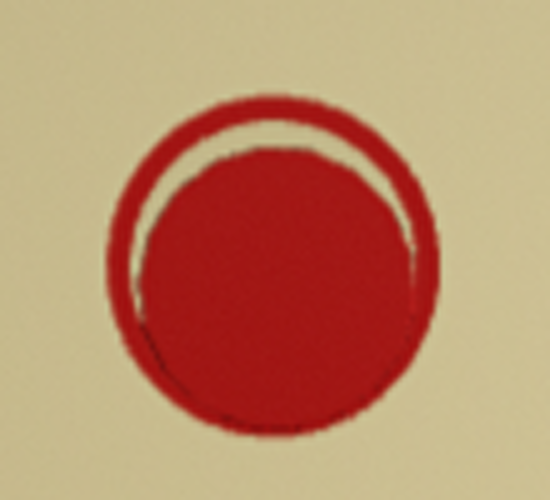

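```bash
python3 go.py .533 -.0995 .2055 -1.1
```

```text
tcp [ 0.5247 -0.1515  0.3753] yaw -1.06 tilt 1.5 w 0.0338 F [0.6 1.3 0.5] t 15.25
grip [ 0.5288 -0.1509  0.2174]
d [ 0.1702  0.0507 -0.0011] turn 0.0
```

>>> servo_tool:
  motion:
    - [0.02,0.04,-0.001,0,1]
    - [0.06,0.051,-0.001,0,1]
    - [0.1,0.051,-0.001,0,1]
    - [0.13,0.051,-0.001,0,1]
    - [0.155,0.051,-0.001,0,1]
    - [0.167,0.051,-0.001,0,1]
    - [0.17,0.051,-0.001,0,1]
    - [0.17,0.051,-0.001,0,1]

```text
clock: 16.05
tcp_pos: [0.5294, -0.099, 0.206]
orientation: [0.017, 1.545, -0.01]
contact_force: [-0.5, 0.1, 0.6]
grip_width: 0.0336
```

```bash
python3 go.py .533 -.0995 .2045 -1.1
```

```text
tcp [ 0.5294 -0.099   0.206 ] yaw -0.99 tilt 1.53 w 0.0336 F [-0.5  0.1  0.6] t 16.05
grip [ 0.5336 -0.0983  0.0481]
d [ 0.0015 -0.0012 -0.0006] turn 0.1
```

>>> servo_tool:
  motion:
    - [0.0015,-0.001,0,0,1]
    - [0.0015,-0.001,0,0,0.1]
    - [0.0015,-0.001,0,0,-0.1]
    - [0.0015,-0.001,0,0,-0.2]
    - [0.0015,-0.001,0,0,-0.2]
    - [-0.05,-0.001,0,0,-0.2]
    - [-0.1,-0.001,0,0,-1]
    - [-0.12,-0.001,0,0,-1]

```text
clock: 16.85
tcp_pos: [0.5272, -0.1009, 0.3301]
orientation: [0.017, 1.539, -0.011]
contact_force: [0.4, -0.2, 0.6]
grip_width: 0.078
```

>>> servo_tool:
  motion:
    - [-0.05,-0.03,0,0,-1]
    - [-0.08,-0.08,0,0,-1]
    - [-0.08,-0.13,-0.005,0,-1]
    - [-0.08,-0.18,-0.01,0,-1]
    - [-0.08,-0.23,-0.015,0,-1]
    - [-0.08,-0.27,-0.02,0,-1]
    - [-0.08,-0.28,-0.02,0,-1]
    - [-0.08,-0.28,-0.02,0,-1]

```text
clock: 17.65
tcp_pos: [0.4981, -0.3842, 0.4079]
orientation: [0.02, 1.54, -0.016]
contact_force: [-0.2, 0.4, -0.4]
grip_width: 0.0851
```

>>> servo_tool:
  motion:
    - [0,0,0,0,-1]
    - [0,0,0,0,-1]

```text
clock: 17.85
tcp_pos: [0.4986, -0.3828, 0.4078]
orientation: [0.02, 1.54, -0.014]
contact_force: [0.1, 0.3, 0.2]
grip_width: 0.0854
```

```bash
python3 find.py w7.png .018;python3 go.py .509 -.4365 .178 0
```

```text
[ 0.4986 -0.3828  0.4078] 0.008 0.08539945052482283 17.85
red [266. 526.] [ 400.6 -633.8] [44.2 19.6] 0.2
red [553. 375.] [ 646.9 -495. ] [56.  36.7] 9.9
red [506. 312.] [ 603.3 -438.1] [52.5 57.4] 26.3
yel [353. 399.] [ 481.7 -508.8] [33.8 29.7] 71.6
yel [383. 310.] [ 508.5 -436.4] [45.4 42.3] 87.8
yel [ 20. 195.] [ 260.9 -344.7] [83.3 43.9] 76.9
white [255. 368.] [ 404.8 -479. ] [ 9.  37.2] 44.0
white [26. 17.] [ 282.  -226.3] [28.6 14.2] 57.6
tcp [ 0.4987 -0.3826  0.4078] yaw -1.22 tilt 1.78 w 0.0855 F [-0.5  1.3  0.8] t 17.9
grip [ 0.5036 -0.3821  0.2499]
d [ 0.2298 -0.0552 -0.0005] turn -1.2
```

View pics/w7.png

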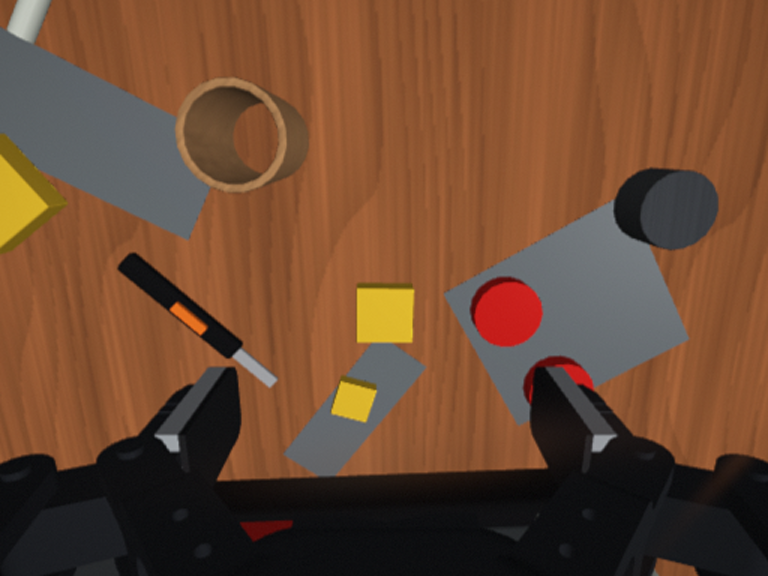

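The wrist view shows the middle tile at (385,314), which maps to (0.509,-0.437) at 44 mm with a yaw of about -2°. The nearest red disc is at (507,312), so I approach with the jaws only partly open.

```bash
python3 - <<'E'
from h import *
for u,v in ((385,314),(358,287),(413,287),(357,342),(413,342)):print(world('wrist',u/1.5,v/1.5,.018).round(4))
E
```

```text
[ 0.5091 -0.4369  0.018 ]
[ 0.4891 -0.4146  0.018 ]
[ 0.5309 -0.4159  0.018 ]
[ 0.4867 -0.4594  0.018 ]
[ 0.5306 -0.4609  0.018 ]
```

>>> servo_tool:
  motion:
    - [0.03,-0.05,0,1,-0.6]
    - [0.08,-0.056,0,1,-0.6]
    - [0.12,-0.056,0,1,-0.6]
    - [0.16,-0.056,0,1,-0.6]
    - [0.18,-0.056,0,1,-0.6]
    - [0.18,-0.056,0,1,-0.6]
    - [0.18,-0.056,0,1,-0.6]

```text
clock: 18.6
tcp_pos: [0.5039, -0.4373, 0.2284]
orientation: [0.032, 1.539, -0.026]
contact_force: [1.1, -0.3, 1.1]
grip_width: 0.0688
```

```bash
python3 go.py .509 -.4365 .178 -2.2
```

```text
tcp [ 0.5039 -0.4373  0.2284] yaw -2.14 tilt 1.81 w 0.0688 F [ 1.1 -0.3  1.1] t 18.6
grip [ 0.5089 -0.4368  0.0705]
d [ 0.0504  0.     -0.0015] turn 0.1
```

>>> servo_tool:
  motion:
    - [0.03,0,-0.001,0,-0.6]
    - [0.048,0,-0.001,0,-0.6]
    - [0.05,0,-0.001,0,-0.6]
    - [0.05,0,-0.001,0,-0.6]
    - [0.05,0,-0.001,0,0.2]
    - [0.05,0,-0.001,0,1]
    - [0.05,0,-0.001,0,1]
    - [0.05,0,-0.001,0,1]

```text
clock: 19.4
tcp_pos: [0.505, -0.4377, 0.18]
orientation: [0.031, 1.537, -0.027]
contact_force: [-0.6, 0.1, 7.5]
grip_width: 0.0429
```

>>> servo_tool:
  motion:
    - [0,0,0,0,1]
    - [0,0,0,0,1]
    - [0,0,0,0,1]
    - [-0.04,0,0,0,1]
    - [-0.09,0,0,0,1]
    - [-0.14,0,0,0,1]
    - [-0.18,0,0,0,1]
    - [-0.19,0,0,0,1]

```text
clock: 20.2
tcp_pos: [0.4992, -0.4391, 0.3756]
orientation: [0.028, 1.53, -0.032]
contact_force: [0.4, -1.1, -0.7]
grip_width: 0.0428
```

```bash
python3 go.py .541 -.008 .36 -5.3
```

```text
tcp [ 0.4992 -0.4391  0.3756] yaw -2.17 tilt 2.32 w 0.0428 F [ 0.4 -1.1 -0.7] t 20.2
grip [ 0.5056 -0.4396  0.2177]
d [0.0157 0.4327 0.0184] turn 3.1
```

>>> servo_tool:
  motion:
    - [0,0.04,0,1,1]
    - [0,0.09,0.005,2,1]
    - [0,0.14,0.008,3,1]
    - [0,0.19,0.01,3,1]
    - [0,0.24,0.012,3,1]
    - [0,0.28,0.014,3,1]
    - [0,0.3,0.015,3,1]
    - [0,0.3,0.015,3,1]

```text
clock: 21.0
tcp_pos: [0.5259, -0.1357, 0.3748]
orientation: [0.066, 1.531, -0.065]
contact_force: [-0.2, 0.1, 0.0]
grip_width: 0.0428
```

```bash
python3 go.py .541 -.008 .30 -5.3
```

```text
tcp [ 0.5259 -0.1357  0.3748] yaw -4.8 tilt 2.24 w 0.0428 F [-0.2  0.1  0. ] t 21.0
grip [ 0.532  -0.1359  0.217 ]
d [ 0.0751  0.1281 -0.0047] turn 0.5
```

>>> servo_tool:
  motion:
    - [0.0,0.04,0,0.5,1]
    - [0.0,0.08,0,0.5,1]
    - [0.02,0.115,-0.005,0.5,1]
    - [0.05,0.127,-0.005,0.5,1]
    - [0.075,0.128,-0.005,0.5,1]
    - [0.075,0.128,-0.005,0.5,1]
    - [0.075,0.128,-0.005,0.5,1]

```text
clock: 21.7
tcp_pos: [0.5345, -0.0091, 0.2998]
orientation: [0.073, 1.532, -0.074]
contact_force: [-0.0, -0.7, -1.2]
grip_width: 0.043
```

```bash
python3 go.py .541 -.008 .184 -5.3
```

```text
tcp [ 0.5345 -0.0091  0.2998] yaw -5.4 tilt 2.16 w 0.043 F [-0.  -0.7 -1.2] t 21.7
grip [ 0.5405 -0.0095  0.1419]
d [ 0.1158  0.0014 -0.004 ] turn -0.1
```

>>> servo_tool:
  motion:
    - [0.03,0.001,-0.004,0,1]
    - [0.07,0.001,-0.004,0,1]
    - [0.1,0.001,-0.004,0,1]
    - [0.114,0.001,-0.004,0,1]
    - [0.116,0.001,-0.004,0,1]
    - [0.116,0.001,-0.004,0,1]
    - [0.116,0.001,-0.004,0,1]

```text
clock: 22.4
tcp_pos: [0.5359, -0.0082, 0.1854]
orientation: [0.074, 1.529, -0.074]
contact_force: [-0.2, -0.2, -1.0]
grip_width: 0.0428
```

```bash
python3 go.py .541 -.008 .183 -5.3
```

```text
tcp [ 0.5359 -0.0082  0.1854] yaw -5.42 tilt 2.33 w 0.0428 F [-0.2 -0.2 -1. ] t 22.4
grip [ 0.5423 -0.0085  0.0275]
d [ 0.0025  0.0004 -0.0014] turn -0.1
```

>>> servo_tool:
  motion:
    - [0.002,0,-0.001,0,1]
    - [0.002,0,-0.001,0,0]
    - [0.002,0,-0.001,0,-0.3]
    - [0.002,0,-0.001,0,-0.3]
    - [0.002,0,-0.001,0,-0.3]
    - [-0.05,0,-0.001,0,-0.3]
    - [-0.1,0,-0.001,0,-1]
    - [-0.12,0,-0.001,0,-1]

```text
clock: 23.2
tcp_pos: [0.531, -0.0079, 0.3091]
orientation: [0.075, 1.524, -0.074]
contact_force: [1.0, 0.5, 0.3]
grip_width: 0.0821
```

```bash
python3 go.py .4378 .3301 .36 -85.7
```

```text
tcp [ 0.531  -0.0079  0.3091] yaw -5.44 tilt 2.62 w 0.0821 F [1.  0.5 0.3] t 23.2
grip [ 0.5382 -0.0082  0.1512]
d [-0.0558  0.3274 -0.1296] turn 80.3
```

>>> servo_tool:
  motion:
    - [-0.04,0.03,-0.01,8,-1]
    - [-0.055,0.08,-0.03,16,-1]
    - [-0.055,0.125,-0.05,24,-1]
    - [-0.055,0.17,-0.07,32,-1]
    - [-0.055,0.215,-0.085,40,-1]
    - [-0.055,0.26,-0.105,48,-1]
    - [-0.055,0.3,-0.12,56,-1]
    - [-0.055,0.327,-0.13,64,-1]

```text
clock: 24.0
tcp_pos: [0.4329, 0.3193, 0.3592]
orientation: [0.922, 1.333, -0.883]
contact_force: [1.0, 0.3, 0.2]
grip_width: 0.0853
```

>>> servo_tool:
  motion:
    - [0,0,0,8,-1]
    - [0,0,0,16,-1]
    - [0,0,0,18,-1]
    - [0,0,0,18,-1]
    - [0,0,0,18,-1]

```text
clock: 24.5
tcp_pos: [0.4329, 0.3193, 0.3592]
orientation: [1.161, 1.214, -1.112]
contact_force: [0.8, 0.5, -0.5]
grip_width: 0.0852
```

```bash
python3 go.py .4378 .3301 .182 -85.7; python3 find.py w8.png .018 | grep -E 'green|\['
```

```text
tcp [0.4329 0.3193 0.3592] yaw -84.86 tilt 2.62 w 0.0852 F [ 0.8  0.5 -0.5] t 24.5
grip [0.4401 0.319  0.2013]
d [ 0.177  -0.0093 -0.0123] turn 0.8
[0.4329 0.3193 0.3592] 0.007 0.08524516571406783 24.5
blue [754. 131.] [544.8 103.4] [48.2 21. ] 15.4
blue [737. 134.] [542.7 108. ] [63.4 31. ] 15.4
green [365. 271.] [436.9 330.2] [89.1 23.1] 4.1
white [351. 430.] [315.6 331.4] [141.3  95. ] 17.2
```

View pics/w8.png

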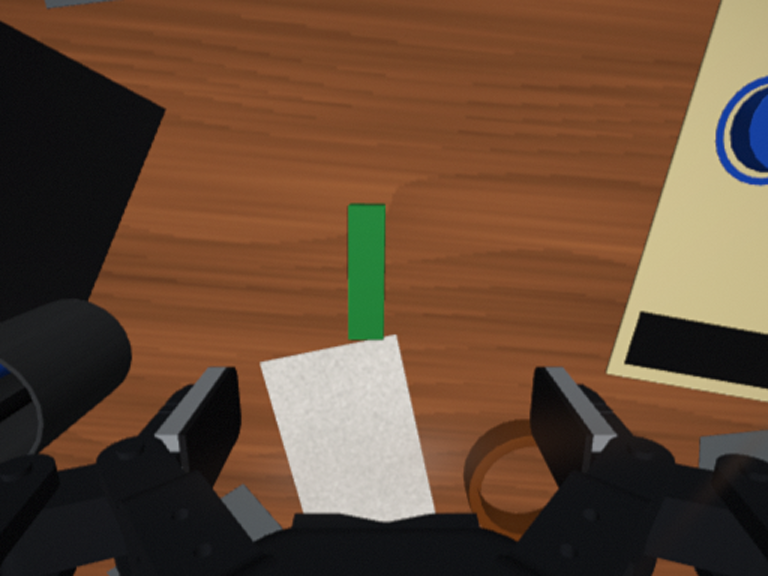

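The wrist view shows the bar at (366,271), measuring 89 x 23 mm with a yaw of 4.1° and centred at (0.437,0.330).

>>> servo_tool:
  motion:
    - [0.03,-0.01,-0.012,1,-0.6]
    - [0.08,-0.01,-0.012,1,-0.6]
    - [0.12,-0.01,-0.012,1,-0.6]
    - [0.15,-0.01,-0.012,1,-0.6]
    - [0.17,-0.01,-0.012,1,-0.6]
    - [0.176,-0.01,-0.012,1,-0.6]
    - [0.176,-0.01,-0.012,1,-0.6]
    - [0.176,-0.01,-0.012,1,-0.6]

```text
clock: 25.35
tcp_pos: [0.4304, 0.3302, 0.1839]
orientation: [1.176, 1.206, -1.123]
contact_force: [-0.5, -0.1, 1.0]
grip_width: 0.0686
```

```bash
python3 go.py .437 .3302 .182 -85.9
```

```text
tcp [0.4304 0.3302 0.1839] yaw -85.87 tilt 2.68 w 0.0686 F [-0.5 -0.1  1. ] t 25.35
grip [0.4378 0.3301 0.026 ]
d [ 0.002  -0.0009 -0.0001] turn 0.0
```

>>> servo_tool:
  motion:
    - [0,-0.001,0,0,0]
    - [0,-0.001,0,0,0.5]
    - [0,-0.001,0,0,1]
    - [0,-0.001,0,0,1]
    - [0,-0.001,0,0,1]
    - [0,-0.001,0,0,1]
    - [0,-0.001,0,0,1]
    - [0,-0.001,0,0,1]

```text
clock: 26.15
tcp_pos: [0.4296, 0.3304, 0.1848]
orientation: [1.177, 1.206, -1.122]
contact_force: [-1.8, -0.7, 7.2]
grip_width: 0.0225
```

>>> servo_tool:
  motion:
    - [-0.04,0,0,0,1]
    - [-0.09,0,0,0,1]
    - [-0.14,0,0,0,1]
    - [-0.17,0,0,-8,1]
    - [-0.17,0,0,-16,1]
    - [-0.17,0,0,-24,1]
    - [-0.17,0,0,-32,1]
    - [-0.17,0,0,-40,1]

```text
clock: 26.95
tcp_pos: [0.4214, 0.3302, 0.3549]
orientation: [0.632, 1.436, -0.602]
contact_force: [0.1, -1.0, -0.4]
grip_width: 0.0225
```

>>> servo_tool:
  motion:
    - [0,0,0,-8,1]
    - [0,0,0,-16,1]
    - [0,0,0,-24,1]
    - [0,0,0,-32,1]
    - [0,0,0,-39,1]
    - [0,0,0,-39,1]
    - [0,0,0,-39,1]

```text
clock: 27.65
tcp_pos: [0.4213, 0.33, 0.355]
orientation: [0.094, 1.521, -0.089]
contact_force: [-0.5, 0.6, -0.4]
grip_width: 0.0224
```

```bash
python3 go.py .4665 -.001 .34 -5.3
```

```text
tcp [0.4213 0.33   0.355 ] yaw -6.74 tilt 2.74 w 0.0224 F [-0.5  0.6 -0.4] t 27.65
grip [0.4289 0.3301 0.1972]
d [ 0.0168 -0.3245  0.0754] turn -1.4
```

>>> servo_tool:
  motion:
    - [0,-0.04,0.01,-1.4,1]
    - [0,-0.09,0.02,-1.4,1]
    - [0,-0.14,0.032,-1.4,1]
    - [0,-0.18,0.042,-1.4,1]
    - [0,-0.22,0.052,-1.4,1]
    - [0,-0.24,0.056,-1.4,1]
    - [0,-0.24,0.056,-1.4,1]

```text
clock: 28.35
tcp_pos: [0.4488, 0.0817, 0.3563]
orientation: [0.081, 1.521, -0.078]
contact_force: [-0.5, 0.2, -1.4]
grip_width: 0.0225
```

```bash
python3 go.py .4664 -.001 .26 -5.3
```

```text
tcp [0.4488 0.0817 0.3563] yaw -5.83 tilt 2.75 w 0.0225 F [-0.5  0.2 -1.4] t 28.35
grip [0.4564 0.0816 0.1985]
d [ 0.0969 -0.0816  0.0137] turn -0.5
```

>>> servo_tool:
  motion:
    - [0,-0.04,0.006,-0.5,1]
    - [0,-0.075,0.013,-0.5,1]
    - [0.02,-0.081,0.014,-0.5,1]
    - [0.06,-0.082,0.014,-0.5,1]
    - [0.09,-0.082,0.014,-0.5,1]
    - [0.097,-0.082,0.014,-0.5,1]
    - [0.097,-0.082,0.014,-0.5,1]
    - [0.097,-0.082,0.014,-0.5,1]

```text
clock: 29.15
tcp_pos: [0.4597, -0.0007, 0.2608]
orientation: [0.074, 1.52, -0.071]
contact_force: [0.3, -0.4, -0.2]
grip_width: 0.0228
```

```bash
python3 go.py .4664 -.001 .191 -5.3; python3 find.py w9.png .021 | grep -E 'green|\['
```

```text
tcp [ 0.4597 -0.0007  0.2608] yaw -5.32 tilt 2.84 w 0.0228 F [ 0.3 -0.4 -0.2] t 29.15
grip [ 0.4676 -0.0008  0.103 ]
d [ 0.0699 -0.0006 -0.0046] turn -0.0
[ 0.4597 -0.0007  0.2608] 0.017 0.022777850347790986 29.15
red [524. 407.] [534.2 -58.7] [ 7.3 35.8] 76.9
blue [543.  98.] [543.4  80.4] [63.  61.5] 37.1
yel [540. 307.] [541.3  -9. ] [43.3 43.4] 84.0
green [385. 375.] [467.9 -40.6] [140.3  36.3] 84.6
```

View pics/w9.png

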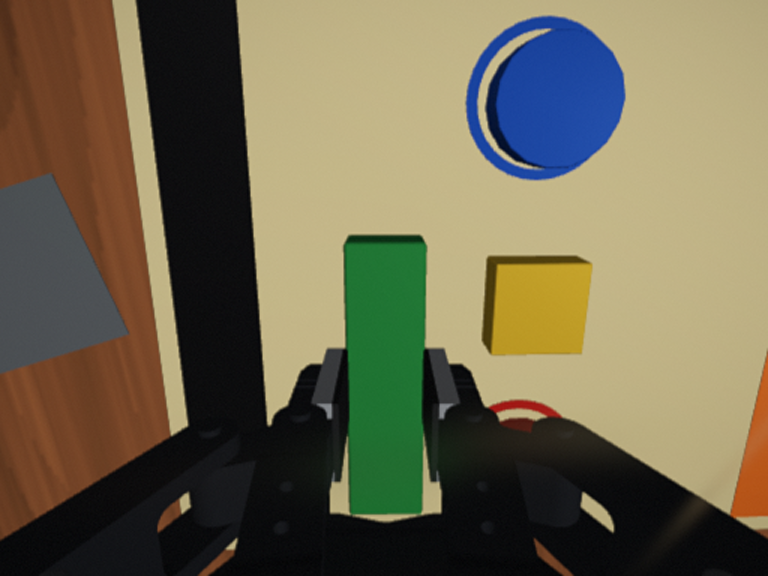

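The wrist view shows the bar held parallel to the band. The tile at (540,307) measures (0.541,-0.009), which is on the midpoint, and the blue disc is inside its ring at (556,98).

>>> servo_tool:
  motion:
    - [0.03,-0.001,-0.005,0,1]
    - [0.055,-0.001,-0.005,0,1]
    - [0.066,-0.001,-0.005,0,1]
    - [0.069,-0.001,-0.005,0,1]
    - [0.07,-0.001,-0.005,0,1]
    - [0.07,-0.001,-0.005,0,1]

```text
clock: 29.8
tcp_pos: [0.4589, -0.0014, 0.1918]
orientation: [0.074, 1.517, -0.071]
contact_force: [-0.2, 0.1, 0.3]
grip_width: 0.0224
```

```bash
python3 go.py .4664 -.001 .189 -5.3
```

```text
tcp [ 0.4589 -0.0014  0.1918] yaw -5.33 tilt 2.99 w 0.0224 F [-0.2  0.1  0.3] t 29.8
grip [ 0.4671 -0.0014  0.0341]
d [ 0.003   0.0003 -0.0009] turn -0.0
```

>>> servo_tool:
  motion:
    - [0.003,0,-0.001,0,1]
    - [0.003,0,-0.001,0,1]
    - [0.003,0,-0.001,0,0.3]
    - [0.003,0,-0.001,0,0.1]
    - [0.003,0,-0.001,0,0.1]
    - [-0.04,0,-0.001,0,0.1]
    - [-0.09,0,-0.001,0,-0.5]
    - [-0.14,0,-0.001,0,-1]

```text
clock: 30.6
tcp_pos: [0.45, -0.0013, 0.3328]
orientation: [0.074, 1.519, -0.071]
contact_force: [1.5, 0.3, -0.3]
grip_width: 0.0661
```

>>> servo_tool:
  motion:
    - [-0.05,0,0.02,0,-1]
    - [-0.09,-0.03,0.05,0,-1]
    - [-0.09,-0.05,0.08,0,-1]
    - [-0.09,-0.05,0.08,0,-1]
    - [-0.09,-0.05,0.08,0,-1]
    - [-0.09,-0.05,0.08,0,-1]

```text
clock: 31.2
tcp_pos: [0.5195, -0.0578, 0.4253]
orientation: [0.074, 1.522, -0.07]
contact_force: [0.0, -0.1, 0.3]
grip_width: 0.0854
```

```bash
python3 find.py w10.png .021; python3 - <<'E'
from h import *
save('scene','s2.png',(90,130,370,300),2.8)
E
```

```text
[ 0.5195 -0.0578  0.4253] 0.008 0.08543219221674914 31.2
red [381. 284.] [531.9 -93.4] [62.9 63.6] 39.5
blue [381.  45.] [548.   76.2] [60.  62.8] 85.4
yel [ 96. 570.] [ 246.6 -333.1] [15.3 40. ] 81.9
yel [383. 175.] [541.8  -9.7] [42.9 41.9] 83.7
green [283. 173.] [468.4  -3.2] [88.5 24.6] 84.1
white [386. 298.] [ 535.2 -105.5] [34.  34.5] 70.6
```

View pics/w10.png

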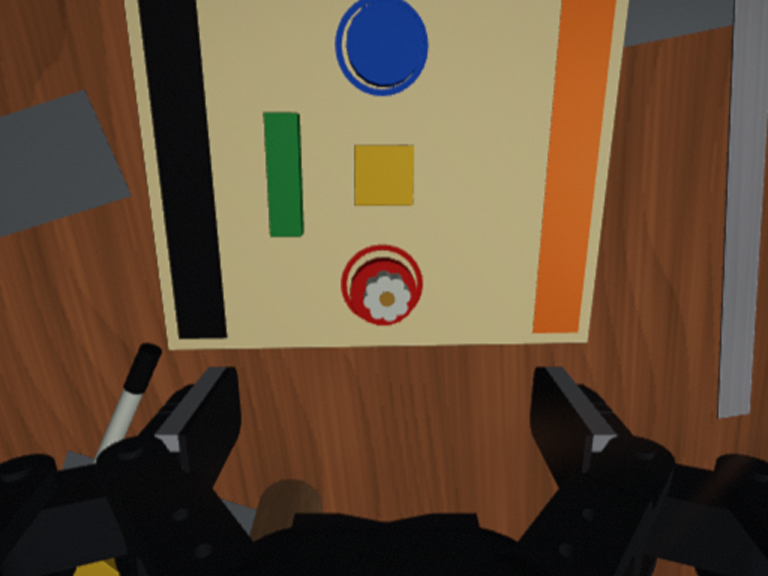

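View pics/s2.png

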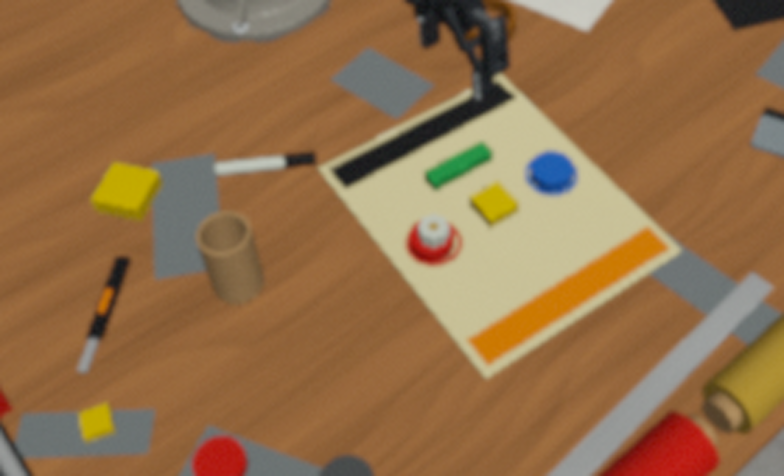

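Both views show the layout complete: blue disc at (381,45), tile at (384,175), bar at (284,174), red disc and flower at (386,298), and the tube standing. The last check is a numeric fit of each disc against its ring, and the flower against the red disc, with no more pictures to view.

```bash
cat > chk.py <<'E'
from h import *
from scipy.optimize import minimize
im=cv2.imread('pics/full_w10.png');hsv=cv2.cvtColor(im,cv2.COLOR_BGR2HSV);h,s,v=[hsv[...,i].astype(int) for i in range(3)]
K,T=Tcam('wrist');Ti=np.linalg.inv(T);print(get_obs()['tcp_pos'])
th=np.linspace(0,2*np.pi,60)
def circ(x,y,r,z):
    p=np.c_[x+r*np.cos(th),y+r*np.sin(th),0*th+z,0*th+1]@Ti.T; q=p[:,:3]@K.T; return q[:,:2]/q[:,2:]
S=8
def fit(x0,y0):
    c=circ(x0,y0,.045,.003);a=np.maximum(c.min(0).astype(int),0);b=c.max(0).astype(int)
    beige=((abs(h-25)<8)&(s<140)&(v>120))[a[1]:b[1],a[0]:b[0]].astype(float)
    def ren(p):
        m=np.ones(((b-a)*S)[::-1],np.uint8)
        P=lambda q:((q-a+.5)*S).round().astype(np.int32)
        cv2.fillPoly(m,[P(circ(p[0],p[1],.034,.003))],0);cv2.fillPoly(m,[P(circ(p[0],p[1],.029,.003))],1)
        hull=cv2.convexHull(np.r_[P(circ(p[2],p[3],.027,.003)),P(circ(p[2],p[3],.027,.021))]);cv2.fillPoly(m,[hull],0)
        return cv2.resize(m.astype(np.float32),tuple(b-a),interpolation=cv2.INTER_AREA)
    f=lambda p:((ren(p/1000)-beige)[beige.shape[0]*0:]**2).mean()
    p0=np.array([x0,y0,x0,y0])*1000
    r=minimize(f,p0,method='Nelder-Mead',options=dict(initial_simplex=np.vstack([p0]+[p0+4*e for e in np.eye(4)])))
    p=r.x;print('ring',p[:2].round(1),'disc',p[2:].round(1),'off',(p[2:]-p[:2]).round(1),'res',round(r.fun,4))
fit(.5328,-.0975);fit(.5494,.0811)
print('flower',world('',386/1.5,298/1.5,.039,(K,T)).round(4))
E
python3 chk.py
```

```text
[ 0.51953246 -0.05756225  0.42553646]
ring [532.5 -98.2] disc [ 533.1 -101. ] off [ 0.5 -2.7] res 0.025
ring [549.5  81.4] disc [550.9  80.1] off [ 1.4 -1.4] res 0.0061
flower [ 0.5346 -0.0991  0.039 ]
```

```bash
python3 -c "
from bench import *
print(hand_in())"
```

```text
the job is handed in; nothing more can be done
None
```

I placed all five pieces and handed the job in at about 31 s of robot time, against the 125 s limit. The hand-in gives no verdict, so the result rests on my own last checks from the wrist camera:

| Piece | Measured error | Limit |
|---|---|---|
| Red disc from its ring's centre | 2.8 mm | 10 mm |
| Blue disc from its ring's centre | 2.0 mm | 10 mm |
| Flower from the red disc's centre | 2.4 mm | 10 mm |
| Tile from the rings' midpoint | 1.6 mm | 12 mm |
| Bar from its target point | 3 mm | 12–13 mm |
| Bar from parallel to the band | about 0.6° | 11.5° (0.2 rad) |

- **At the end:** the pieces look flat, the tube is still upright, and the open gripper is clear of everything. I judged flatness and the tube by eye only.
- **Disagreement:** an earlier look put the red disc about 4 mm off its ring, against 2.8 mm in the final fit. Both are inside the 10 mm limit.
- **Tool tilt:** the tool drifted to about 3° of tilt over the run, which I allowed for in each placing.
- **Grasp height:** during the blue disc's grasp the tool rode up to 179 mm instead of the planned 173.5 mm. I never found out why, but the disc was held level and placed normally.

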